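# Fit the pierced flasks over the wax trees

### The arm

A 7-joint arm with a two-finger parallel gripper is mounted at the origin on a cart in front of the work surface, level with it; the furniture and walls round the work are solid. World frame = base frame: x ahead of the robot, y to its left, z up, the work surface at z = 0. Lengths are in m, angles in degrees, forces in N, time in s.
With the tool pointing down it reaches from about 0.425 to 0.875 m from the base axis. Payload 4.7 kg.
Tool frame: the origin (TCP) lies at the very end of the fingers, on their centre line; the grasp point (between the pads) lies 19 mm behind it; z points along the fingers, y is the direction in which the jaws open and shut (so a half turn about z gives the same grasp; the last joint's range is limited). The gripper opens to 87 mm and grips with 3 to 60 N. Pads are 19 mm wide; open, the fingers measure 117 mm over their backs; the gripper's body (75 mm by 190 mm) begins 51 mm behind the grasp point.
Start: joints at [71.797, 18.392, -4.016, 83.108, 1.295, 78.541, -3.26], TCP at [0.212, -0.615, 0.223] pointing down, gripper open.
Joint ranges: [-163.93, 163.93], [-17.29, 119.83], [-79.2, 71.16], [3.27, 140.29], [-89.18, 269.18], [5.43, 117.66], [-154.24, 154.24]. Speed limits (degrees/s): [147.25, 147.25, 180, 180, 180, 180, 180].

### API

Orientations are given as [roll, pitch, yaw] about the fixed x, y, z axes, in that order (R = Rz(yaw) Ry(pitch) Rx(roll)).
In Python, from cell import * gives the robot as it stands.
- The arm moves only by the tool drive_tool, never from a script. Its argument "moves" is text: rows parted by semicolons, each of 5 numbers parted by spaces: the shift along the tool's x, y, z in m, then the turn about the tool's z in degrees, then the gripper's target within -1 to 1 (fully open at 1, half-way at 0, shut at -1). In form: x y z yaw fingers; .... A call has exactly 8 rows; each row is the pose to reach, as a shift and turn from the pose commanded when the call began, along the tool's axes at that moment; what a row does not reach only later rows make up. A row lasts 1/10 s, in which the tool goes at most 50 mm and 8.59 degrees, less where a joint would pass 70% of its speed; a pose out of reach is approached as far as the arm can. A call with a gripper value outside its range is refused whole. The fingers move at their own pace and stop on an object; "grip_force" is the grip in N (left out, the last holds). Time passes only in rows, so rows that repeat a pose let the fingers close, or fill a call up. It gives the time, the measured TCP pose, the force and the opening at its end, in the units of the state.
- get_obs(): the state, without advancing time (a new reading comes with each control period).
- read_camera(name): name is "scene" or "top"; returns (picture, depth): 420x560x3 uint8, red, green, blue; 420x560 float32, m along the optical axis (not along the pixel's ray), 0 where there is no reading.
- calibration(name): a dict with "intrinsics" (3x3 intrinsics, pixels), "k1" (the pictures are not rectified: a ray, as slopes to the right and down, at radius r is drawn at 1 + k1 r^2 times it, then the intrinsics apply), "cam_to_world" (4x4, takes a point from camera to world coordinates). Camera axes: x right, y up, looking along -z (the intrinsics and any distortion apply to the point x, -y, -z); pixel columns grow to the right and rows downward; lengths in m; the calibration is good to about 2 mm. A picture is of the moment at which its call begins. calibration takes no time and is no camera call.
- sign_off(): hands the job in, once; it reports no verdict.
Trained networks look in the newest picture that a camera, given by its name, has taken for a name from the list of things; names that differ only in an ending like _2 or _b are one class to them, and where a whole thing is asked for, a point or a joint stands for the part that bears it (a point fixed in the world has none). Each returns a list of dicts, best first, with "conf" (0 to 1); they miss things now and then, are a little off and sometimes report something else, mostly with a low value. They report only what shows in the picture. A call takes as long as a camera call. They do not tell look-alikes from the thing itself.
- search_frame(camera, name): "uv" ([column, row] in pixels, amid what is visible of it).
- pinpoint(camera, name): "uv" ([column, row] in pixels: a listed point, or the origin of a listed thing).
The state is a dict: "time_s": time; "qpos": joint angles; "joint_velocities": joint speeds; "effort": joint torques, N m; "tool_pos": TCP position; "tool_rot": TCP orientation; "force": force on the tool from outside, world axes, zero at the start; "wrist_torque": the same for the moment, N m; "grip_width": finger opening in m.
Only numpy, scipy, OpenCV 4.12 (cv2) and the standard library are available. Lean on these libraries where they do the work, as an engineer would, in place of code of your own. Each camera call takes 0.05 s, during which the arm holds its last target. There are 200 camera calls.

### The job

Three wax trees stand on their black rubber bases, ready to be invested in plaster. Fit the bright pierced steel flasks over them, each on the base of its own size (small, medium, large): lower it upright over the tree without hitting the wax and set it down gently inside the lip, flat on the floor of the base. Leave the two dark plain-walled flasks standing where they are.

Things in the scene. Friction and masses are not known exactly. Their poses are not given: they have to be found in the camera images.
- flask_small: the small bright steel casting flask: a straight tube open at both ends, 38 mm outside diameter, 50 mm tall, wall 2.5 mm, its wall pierced all over with small round holes. It stands upright, loose. Origin: centre of its lower end; z up along the tube; yaw does not matter
- flask_medium: the medium bright steel casting flask: a straight tube open at both ends, 52 mm outside diameter, 64 mm tall, wall 2.5 mm, its wall pierced all over with small round holes. It stands upright, loose. Origin: centre of its lower end; z up along the tube; yaw does not matter
- flask_large: the large bright steel casting flask: a straight tube open at both ends, 66 mm outside diameter, 78 mm tall, wall 2.5 mm, its wall pierced all over with small round holes. It stands upright, loose. Origin: centre of its lower end; z up along the tube; yaw does not matter
- tree_small: the small blue wax tree (tiny studs round a stem) on its fixed round black rubber base, for the 38 mm flask. Origin: centre of the base's underside; z up. Base floor 8 mm above the origin; lip round it up to 20 mm, inside diameter 51 mm at the floor, 55 at the top, outside 63: 6.5 mm free all round the flask. Fragile wax up to 46 mm high, 10 mm from the axis, 6.5 mm clear inside a centred flask
- tree_medium: the medium blue wax tree (small rings round a stem) on its fixed round black rubber base, for the 52 mm flask. Origin: centre of the base's underside; z up. Base floor 8 mm above the origin; lip round it up to 20 mm, inside diameter 65 mm at the floor, 69 at the top, outside 77: 6.5 mm free all round the flask. Fragile wax up to 60 mm high, 17 mm from the axis, 6.5 mm clear inside a centred flask
- tree_large: the large blue wax tree (larger rings round a stem) on its fixed round black rubber base, for the 66 mm flask. Origin: centre of the base's underside; z up. Base floor 8 mm above the origin; lip round it up to 20 mm, inside diameter 79 mm at the floor, 83 at the top, outside 91: 6.5 mm free all round the flask. Fragile wax up to 74 mm high, 24 mm from the axis, 6.5 mm clear inside a centred flask
- plain_medium: a dark brown, heat-stained steel flask with a plain unpierced wall, 52 mm outside diameter, 64 mm tall, wall 2.5 mm, open at both ends, loose; not wanted, to be left standing where it is. Origin: centre of its lower end; z up
- plain_small: a dark brown, heat-stained steel flask with a plain unpierced wall, 38 mm outside diameter, 50 mm tall, wall 2.5 mm, open at both ends, loose; not wanted, to be left standing where it is. Origin: centre of its lower end; z up
Not all that is in view belongs to the job. Leave any red look-alike of the flask_small alone. What is shaped like the plain_small but yellow is not meant.

How it is judged:
By the outcome, as a careful person would: the job done as asked, in the order asked, and still so for the second after the job is handed in, with the robot touching nothing.
It also fails if it takes over 80 s, if anything falls off the work surface, if the arm or the gripper's body presses on something with over 40 N, if the wrist force passes 120 N, or if a joint passes its speed limit or range.

## Working session

There is one attempt and no reset: what is moved stays moved. The work goes in short steps, Python scripts to look and compute and a tool call to move; the robot and the scene stay as the last step left them, time stands still between calls to the robot, and variables do not carry over. Pictures are saved under pics/ and viewed, about 12 in all and at most 16, crops included, and the job is handed in when it is done.

Besides the shell and the picture viewer there is one more tool, called after "Call:" as name(argument=value, ...), one argument or row to a line, values as JSON. drive_tool: Moves the arm, as the interface text tells. Its arguments: {"type":"object","properties":{"moves":{"type":"string"},"grip_force":{"type":"number"}},"required":["moves"]}

```bash
mkdir -p pics; ls; python3 - <<'E'
from cell import *
import cv2
for n in("scene","top"):
    p,d=read_camera(n); cv2.imwrite(f"pics/{n}0.png",p[:,:,::-1])
    c=calibration(n); print(n,c)
print(get_obs())
E
```

```text
pics
scene {'intrinsics': array([[425.14751564,   0.        , 279.50587794],
       [  0.        , 425.14751564, 200.32508718],
       [  0.        ,   0.        ,   1.        ]]), 'k1': -0.03838287198129627, 'cam_to_world': array([[-0.54886221,  0.41395948, -0.72621473, -0.36013204],
       [-0.83590374, -0.26775008,  0.47913968,  0.69049023],
       [ 0.00390036,  0.87002727,  0.49298817,  0.6645077 ],
       [ 0.        ,  0.        ,  0.        ,  1.        ]])}
top {'intrinsics': array([[530.16988111,   0.        , 288.20015457],
       [  0.        , 530.16988111, 206.75169708],
       [  0.        ,   0.        ,   1.        ]]), 'k1': -0.008958662208892642, 'cam_to_world': array([[ 0.01437046,  0.98394918, -0.17786933,  0.29440108],
       [-0.99985743,  0.0125634 , -0.0112817 ,  0.08069093],
       [-0.00886597,  0.1780061 ,  0.98398944,  1.32864854],
       [ 0.        ,  0.        ,  0.        ,  1.        ]])}
{'time_s': 0.1, 'qpos': array([71.79522151, 18.43640962, -4.01582808, 83.16813001,  1.29588373,
       78.53859525, -3.25998314]), 'joint_velocities': array([ 0.1335007 , -0.05485236,  0.06155787, -0.18716858,  0.00835343,
       -0.09502657,  0.042078  ]), 'effort': array([-4.35092206e-04, -4.92570484e+01, -4.05900478e-01, -3.13396990e+01,
       -6.41144486e-02,  3.95803247e-02,  8.84854080e-05]), 'tool_pos': array([ 0.21154923, -0.61410008,  0.22155089]), 'tool_rot': array([-1.79902144e+02,  6.09230736e-03,  1.90148578e+01]), 'force': array([-0.8548098 ,  0.51642173,  0.10927576]), 'wrist_torque': array([-0.03818206,  0.03438935, -0.03261577]), 'grip_width': 0.08682073629824354}
```

View pics/scene0.png

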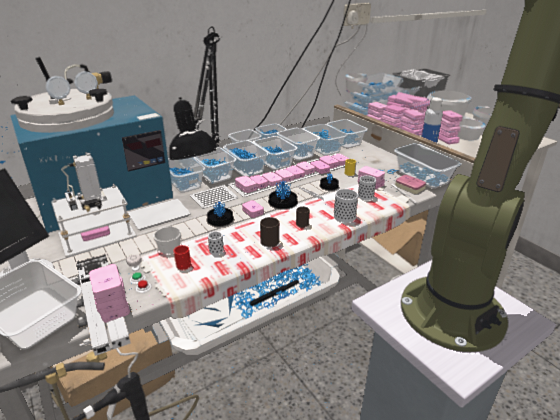

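View pics/top0.png

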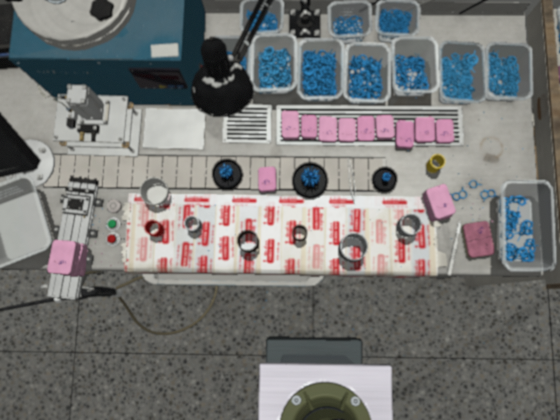

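The scene picture shows, by pixel:
- **Red look-alike:** (182,257).
- **Pierced small:** (216,243).
- **Dark medium and dark small:** (270,231) and (303,216).
- **Pierced large and medium:** (346,206) and (367,187).
- **Trees:** medium (219,216), large (284,195), small (330,183).
- **Yellow piece:** (350,168).

In the top picture the flasks are at (193,224), (408,226) and (352,248). The trees are at (227,174), (310,179) and (385,179).

```bash
cat > h.py <<'E'
from cell import *
import cv2, numpy as np
from scipy.optimize import least_squares
def cloud(n, d):
    c=calibration(n); K=c["intrinsics"]; k=c["k1"]; T=c["cam_to_world"]
    v,u=np.indices(d.shape); 
    a=np.stack([u,v],-1).reshape(-1,1,2).astype(float)
    s=cv2.undistortPoints(a,K,np.array([k,0,0,0,0.])).reshape(*d.shape,2)
    P=np.stack([s[...,0]*d,-s[...,1]*d,-d],-1)@T[:3,:3].T+T[:3,3]
    P[d==0]=np.nan
    return P
def proj(n,X):
    c=calibration(n); X=np.atleast_2d(X); T=np.linalg.inv(c["cam_to_world"])
    q=X@T[:3,:3].T+T[:3,3]; q=q*[1,-1,-1]
    return cv2.projectPoints(q,np.zeros(3),np.zeros(3),c["intrinsics"],np.array([c["k1"],0,0,0,0.]))[0].reshape(-1,2)
def circ(xy,r,c0):
    f=lambda c:np.hypot(*(xy-c).T)-r
    s=least_squares(f,c0,loss="soft_l1",f_scale=.002)
    return s.x,np.median(abs(s.fun))
E
python3 - <<'E'
from h import *
F=dict(small=(193,224,.019,.05),medium=(408,226,.026,.064),large=(352,248,.033,.078),pm=(248,241,.026,.064),ps=(299,233,.019,.05))
Tt=dict(small=(385,179,.0315),medium=(227,174,.0385),large=(310,179,.0455))
p,d=read_camera("top"); P=cloud("top",d)
p2,d2=read_camera("scene"); P2=cloud("scene",d2)
print("table z",[np.round(np.nanmedian(P[y-3:y+3,x-3:x+3,2]),4) for x,y in((222,250),(330,215),(270,150))])
for n,(u,v,r,h) in F.items():
    w=P[v-25:v+25,u-25:u+25].reshape(-1,3); w=w[np.isfinite(w[:,2])]
    t=w[(w[:,2]>h-.008)&(w[:,2]<h+.008)]; c0=np.median(t[:,:2],0)
    t=t[np.hypot(*(t[:,:2]-c0).T)<r+.015]
    c,e=circ(t[:,:2],r-.00125,c0)
    q=P2.reshape(-1,3); q=q[(q[:,2]>.01)&(q[:,2]<h+.005)&(np.hypot(*(q[:,:2]-c).T)<r+.012)]
    c2,e2=circ(q[:,:2],r,c)
    print("flask",n,len(t),np.round(c,4),round(e,4),"zmax",np.round(np.percentile(t[:,2],90),4),"scene",len(q),np.round(c2,4),round(e2,4))
for n,(u,v,r) in Tt.items():
    w=P[v-30:v+30,u-30:u+30].reshape(-1,3); im=p[v-30:v+30,u-30:u+30].reshape(-1,3)
    m=(im.max(1)<60)&np.isfinite(w[:,2])
    t=w[m]; c0=np.median(t[:,:2],0); t=t[np.hypot(*(t[:,:2]-c0).T)<r+.02]
    # min-area enclosing of rubber pixels (all dark)
    mm=np.zeros(p.shape[:2],np.uint8); mm[v-30:v+30,u-30:u+30]=(p[v-30:v+30,u-30:u+30].max(2)<70)*255
    cs=max(cv2.findContours(mm,cv2.RETR_EXTERNAL,cv2.CHAIN_APPROX_NONE)[0],key=cv2.contourArea)
    el=cv2.fitEllipse(cs)
    tt=t[(t[:,2]>.012)&(t[:,2]<.028)&(np.hypot(*(t[:,:2]-c0).T)>r-.012)]
    c,e=circ(tt[:,:2],r-.002,c0)
    wx=w[(w[:,2]>.03)]; 
    print("tree",n,len(tt),np.round(c,4),round(e,4),"ell",np.round(el,1).__repr__() if 0 else [np.round(x,1) for x in el],"wax",np.round((wx[:,:2].min(0)+wx[:,:2].max(0))/2,4),np.nanmax(wx[:,2]).round(3),"base zmax",np.round(np.percentile(tt[:,2],[10,50,90]),4))
    for cam in("top","scene"):
        r_=pinpoint(cam,"tree_"+n); print("  ",cam,[(np.round(x["uv"],1),round(x["conf"],2)) for x in r_[:3]],"pred",proj(cam,[*c,0]).round(1))
for n in F:
    nn={"pm":"plain_medium","ps":"plain_small"}.get(n,"flask_"+n)
    print(nn,[(np.round(x["uv"],1),round(x["conf"],2)) for x in pinpoint("top",nn)[:3]])
cv2.imwrite("pics/crop.png",np.vstack([cv2.resize(p[140:280,130:450],(800,350),interpolation=2),cv2.resize(p2[150:275,160:460],(600,250),interpolation=2) if 0 else cv2.resize(p2[160:260,150:400],(800,250)[:2],interpolation=2)])[:,:,::-1])
E
```

```text
table z [np.float64(0.0006), np.float64(0.0005), np.float64(-0.0015)]
flask small 76 [0.4834 0.3315] 0.0009 zmax 0.0539 scene 283 [0.4847 0.3319] 0.0012
flask medium 90 [ 0.4867 -0.2009] 0.0007 zmax 0.0672 scene 346 [ 0.4888 -0.2017] 0.0014
flask large 114 [ 0.4293 -0.0621] 0.0007 zmax 0.0813 scene 658 [ 0.4311 -0.0626] 0.0014
flask pm 87 [0.4415 0.1922] 0.0008 zmax 0.067 scene 499 [0.4432 0.1926] 0.0011
flask ps 61 [0.4649 0.0666] 0.0007 zmax 0.053 scene 233 [0.4669 0.0664] 0.0013
tree small 92 [ 0.6078 -0.1478] 0.0011 ell [array([384.1, 179.7]), array([22.9, 24.6]), np.float64(18.8)] wax [ 0.6074 -0.1473] 0.05 base zmax [0.0126 0.018  0.0239]
   top [(array([384.3, 178.8]), 0.38)] pred [[383.5 179.9]]
   scene [(array([332.2, 189.1]), 0.49)] pred [[329.  186.4]]
tree medium 119 [0.6161 0.2528] 0.0012 ell [array([226.9, 174.5]), array([28.2, 30.4]), np.float64(169.3)] wax [0.619  0.2539] 0.06 base zmax [0.0134 0.0186 0.0223]
   top [(array([226.6, 176.8]), 0.43)] pred [[227.8 174.9]]
   scene [(array([218.8, 221.4]), 0.61)] pred [[220.7 219.7]]
tree large 113 [0.6015 0.0421] 0.0013 ell [array([309.5, 180.2]), array([33.8, 34.5]), np.float64(9.4)] wax [0.604  0.0423] 0.075 base zmax [0.0129 0.0172 0.0219]
   top [(array([310.3, 181.6]), 0.61)] pred [[309.5 181.4]]
   scene [(array([282.6, 200.9]), 0.6)] pred [[283.2 202.4]]
flask_small [(array([194.3, 224.7]), 0.67), (array([156.4, 230.6]), 0.54)]
flask_medium [(array([404., 228.]), 0.67)]
flask_large [(array([353.9, 251.4]), 0.64)]
plain_medium [(array([245.6, 242.7]), 0.78)]
plain_small [(array([300.8, 235.2]), 0.64), (array([433.2, 168. ]), 0.64)]
```

View pics/crop.png

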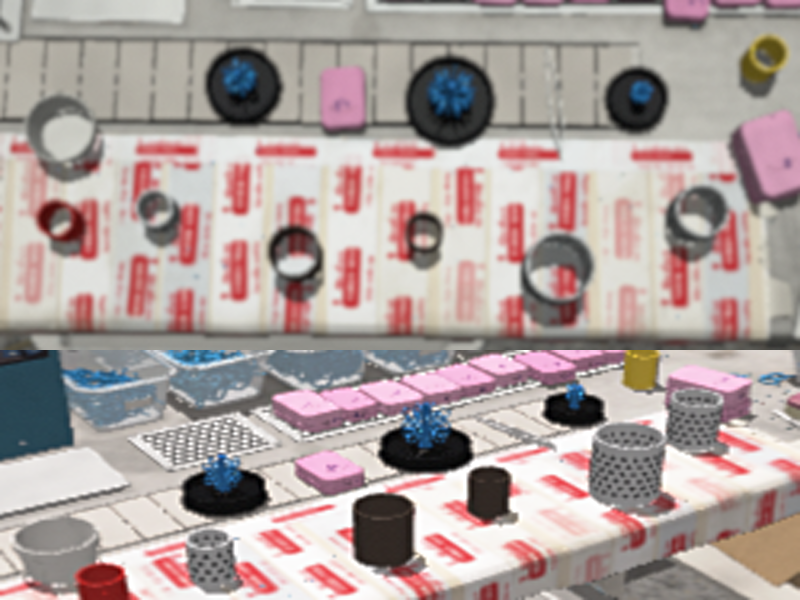

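The crop confirms it: the bright pierced flasks are at top (193,224), (408,226) and (352,248). The dark plain ones at (248,241) and (299,233), the red at (153,229) and the yellow at (436,162) stay put. I'll refine the tree bases by their outline in both cameras.

```bash
cat >> h.py <<'E'
def outline(cam,img,c0,R,h,masker,z0=0.):
    a=np.linspace(0,2*np.pi,72,endpoint=False); ring=np.c_[R*np.cos(a),R*np.sin(a)]
    pts=lambda c:proj(cam,np.vstack([np.c_[ring+c,0*a+z0],np.c_[ring+c,0*a+z0+h]])).astype(np.float32)
    S=8; u0,v0=(pts(np.array(c0)).min(0)-10).astype(int); u1,v1=(pts(np.array(c0)).max(0)+10).astype(int)
    sub=cv2.resize(img[v0:v1,u0:u1],None,fx=S,fy=S,interpolation=cv2.INTER_LINEAR)
    m=masker(sub).astype(np.uint8)
    cs=max(cv2.findContours(m,cv2.RETR_EXTERNAL,cv2.CHAIN_APPROX_NONE)[0],key=cv2.contourArea).reshape(-1,2)
    q=(cs[::6]+.5)/S-.5+[u0,v0]
    def f(c):
        H=cv2.convexHull(pts(np.array(c)))
        return np.array([cv2.pointPolygonTest(H,(float(x),float(y)),True) for x,y in q])
    s=least_squares(f,c0,loss="cauchy",f_scale=.4,diff_step=1e-3)
    return s.x,np.median(abs(s.fun)),np.mean(s.fun)
E
python3 - <<'E'
from h import *
im={c:read_camera(c)[0] for c in("top","scene")}
dk=lambda s:(s.max(2)<90)|((s[...,2]>s[...,0].astype(int)+50)&0)
for n,c,R in (("small",(.6078,-.1478),.0315),("medium",(.6161,.2528),.0385),("large",(.6015,.0421),.0455)):
    for cam in im:
        r=outline(cam,im[cam],c,R,.02,dk); print(n,cam,r[0].round(4),r[1].round(2),r[2].round(2))
for n,c,R,h in (("pm",(.4415,.1922),.026,.064),("ps",(.4649,.0666),.019,.05)):
    for cam in im:
        r=outline(cam,im[cam],c,R,h,dk); print(n,cam,r[0].round(4),r[1].round(2),r[2].round(2))
E
```

```text
small top [ 0.6057 -0.1472] 0.18 0.3
small scene [ 0.6099 -0.1494] 0.45 1.11
medium top [0.6149 0.2542] 0.33 -0.01
medium scene [0.6186 0.2535] 0.44 1.65
large top [0.602  0.0428] 0.37 0.25
large scene [0.6076 0.0403] 0.68 2.1
pm top [0.4381 0.1903] 0.95 1.64
pm scene [0.4396 0.1923] 0.89 0.91
ps top [0.454  0.0691] 1.0 -0.69
ps scene [0.4629 0.0681] 0.74 0.75
```

Call:
drive_tool(
  moves="0.044 -0.024 0 2.4 1;0.088 -0.048 0 4.8 1;0.132 -0.072 0 7.2 1;0.176 -0.096 0 9.6 1;0.22 -0.12 0 12 1;0.264 -0.144 0 14.4 1;0.308 -0.168 0 16.8 1;0.352 -0.192 0 19 1",
  grip_force=15,
)

```text
time_s: 1.65
tool_pos: [0.4824, -0.3175, 0.223]
tool_rot: [180.0, -0.0, -0.1]
force: [0.6, -0.8, -0.5]
grip_width: 0.087
```

Call:
drive_tool(
  moves="0 -0.049 0 0 1;0 -0.098 0 0 1;0 -0.147 0 0 1;0 -0.196 0 0 1;0 -0.245 0 0 1;0 -0.294 0 0 1;0 -0.343 0 0 1;0 -0.392 0 0 1",
)

```text
time_s: 2.45
tool_pos: [0.481, 0.0748, 0.223]
tool_rot: [180.0, -0.1, -0.0]
force: [0.6, -0.0, 0.3]
grip_width: 0.0871
```

Call:
drive_tool(
  moves="0 -0.048 0 0 1;0 -0.096 0 0 1;0 -0.144 0 0 1;0.001 -0.192 0 0 1;0.0015 -0.235 0 0 1;0.0015 -0.257 0 0 1;0.0015 -0.257 0.03 0 1;0.0015 -0.257 0.06 0 1",
)

```text
time_s: 3.25
tool_pos: [0.4828, 0.3318, 0.1626]
tool_rot: [-179.9, -0.1, 0.1]
force: [0.7, -1.0, -1.0]
grip_width: 0.0872
```

Call:
drive_tool(
  moves="0.001 0 0.03 0 1;0.001 0 0.06 0 1;0.001 0 0.09 0 1;0.001 0 0.11 0 1;0.001 0 0.125 0 1;0.001 0 0.135 0 1;0.001 0 0.14 0 1;0.001 0 0.14 0 1",
  grip_force=25,
)

```text
time_s: 4.05
tool_pos: [0.4838, 0.33, 0.0225]
tool_rot: [180.0, 0.0, 0.0]
force: [-0.7, -0.5, 0.1]
grip_width: 0.0868
```

Call:
drive_tool(
  moves="0 0 0 0 -0.1;0 0 0 0 -0.25;0 0 0 0 -0.4;0 0 0 0 -0.5;0 0 0 0 -0.6;0 0 0 0 -0.7;0 0 0 0 -0.8;0 0 0 0 -1",
)

```text
time_s: 4.85
tool_pos: [0.4837, 0.33, 0.0225]
tool_rot: [-180.0, -0.0, 0.0]
force: [-0.7, 0.9, 0.4]
grip_width: 0.0382
```

Call:
drive_tool(
  moves="0 0 -0.01 0 -1;0 0 -0.03 0 -1;0 0 -0.06 0 -1;0 0 -0.09 0 -1;0.01 0.03 -0.12 0 -1;0.02 0.075 -0.12 0 -1;0.03 0.122 -0.12 0 -1;0.042 0.17 -0.12 0 -1",
)

```text
time_s: 5.65
tool_pos: [0.5258, 0.1587, 0.1436]
tool_rot: [180.0, -0.1, 0.1]
force: [0.9, -0.2, -1.4]
grip_width: 0.0383
```

Call:
drive_tool(
  moves="0.012 0.045 0 0 -1;0.024 0.09 0 0 -1;0.036 0.135 0 0 -1;0.048 0.18 0 0 -1;0.06 0.225 0 0 -1;0.072 0.265 0 0 -1;0.082 0.295 0 0 -1;0.082 0.308 0 0 -1",
)

```text
time_s: 6.45
tool_pos: [0.6082, -0.1527, 0.1427]
tool_rot: [179.9, -0.0, -0.3]
force: [-0.4, -0.9, -0.3]
grip_width: 0.0378
```

```bash
cat > look.py <<'E'
import sys
from h import *
tag,cx,cy,r,h=sys.argv[1],*map(float,sys.argv[2:6])  # expected flask centre now, radius, height
o=get_obs(); z=o["tool_pos"][2]; print("tcp",o["tool_pos"].round(4),o["grip_width"].round(4),o["force"].round(1))
ims=[]
for cam in("top","scene"):
    p,d=read_camera(cam); P=cloud(cam,d).reshape(-1,3)
    zb=float(sys.argv[6]) # flask bottom z
    q=P[(P[:,2]>zb-.003)&(P[:,2]<zb+h*.45)&(np.hypot(*(P[:,:2]-[cx,cy]).T)<r+.015)]
    if len(q)>20:
        c,e=circ(q[:,:2],r,[cx,cy]); print(cam,len(q),c.round(4),round(e,4),"zmin",np.percentile(q[:,2],2).round(4))
    u,v=proj(cam,[cx,cy,zb])[0].astype(int)
    u=min(max(u,65),495); v=min(max(v,60),360)
    ims.append(cv2.resize(p[v-60:v+60,u-65:u+65],(390,360),interpolation=2))
cv2.imwrite(f"pics/{tag}.png",np.hstack(ims)[:,:,::-1])
E
python3 look.py a1 .608 -.148 .019 .05 .12
```

```text
Traceback (most recent call last):
  File "look.py", line 4, in <module>
    o=get_obs(); z=o["tool_pos"][2]; print("tcp",o["tool_pos"].round(4),o["grip_width"].round(4),o["force"].round(1))
                                                                        ^^^^^^^^^^^^^^^^^^^^^
AttributeError: 'float' object has no attribute 'round'
```

```bash
sed -i 's/o\["grip_width"\].round(4)/round(o["grip_width"],4)/' look.py
python3 look.py a1 .608 -.148 .019 .05 .12; python3 -c "
from h import *
for _ in range(5):
    read_camera('top'); print(get_obs()['tool_pos'].round(4))"
```

```text
tcp [ 0.6082 -0.1527  0.1427] 0.0378 [-0.4 -0.9 -0.3]
top 26 [ 0.6086 -0.1505] 0.0006 zmin 0.1186
scene 71 [ 0.6102 -0.153 ] 0.0014 zmin 0.1209
[ 0.6074 -0.1476  0.1426]
[ 0.6075 -0.1459  0.1428]
[ 0.6076 -0.1452  0.1429]
[ 0.6077 -0.1451  0.1429]
[ 0.6078 -0.1453  0.1429]
```

View pics/a1.png

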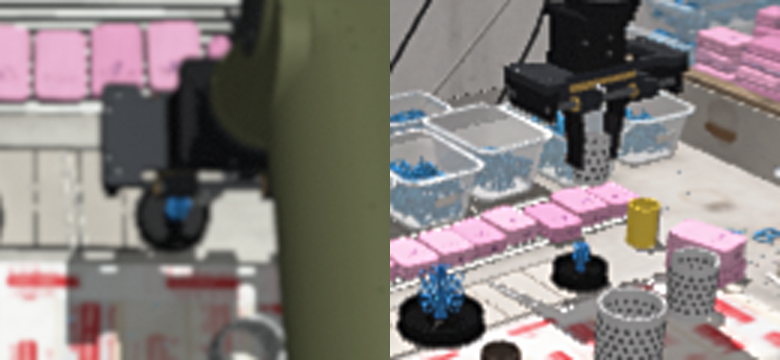

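```bash
python3 look.py a2 .608 -.148 .019 .05 .12;python3 look.py a2 .608 -.148 .019 .05 .12
```

```text
tcp [ 0.6078 -0.1453  0.1429] 0.0382 [-0.   0.8  0. ]
top 23 [ 0.6082 -0.1432] 0.0006 zmin 0.12
scene 73 [ 0.6109 -0.1459] 0.0017 zmin 0.1207
tcp [ 0.6078 -0.1462  0.1428] 0.0382 [ 0.  -0.4 -1. ]
top 23 [ 0.6084 -0.1437] 0.0007 zmin 0.1225
scene 73 [ 0.6101 -0.1468] 0.0013 zmin 0.121
```

Call:
drive_tool(
  moves="-0.001 0.003 0.005 0 -1;-0.001 0.003 0.015 0 -1;-0.001 0.003 0.03 0 -1;-0.001 0.003 0.045 0 -1;-0.001 0.003 0.057 0 -1;-0.001 0.003 0.062 0 -1;-0.001 0.003 0.062 0 -1;-0.001 0.003 0.062 0 -1",
)

```text
time_s: 7.8
tool_pos: [0.6072, -0.151, 0.0808]
tool_rot: [180.0, -0.0, 0.0]
force: [0.5, 0.8, -0.9]
grip_width: 0.0381
```

```bash
python3 look.py a2 .607 -.148 .019 .05 .06;python3 look.py a3 .607 -.148 .019 .05 .06
```

```text
tcp [ 0.6072 -0.151   0.0808] 0.0381 [ 0.5  0.8 -0.9]
top 23 [ 0.6075 -0.1485] 0.0008 zmin 0.0582
scene 72 [ 0.6097 -0.1494] 0.0018 zmin 0.0591
tcp [ 0.6075 -0.1511  0.0814] 0.0382 [-0.6  0.7 -1.2]
top 22 [ 0.6076 -0.149 ] 0.0005 zmin 0.0597
scene 73 [ 0.6097 -0.1507] 0.0012 zmin 0.0598
```

View pics/a3.png

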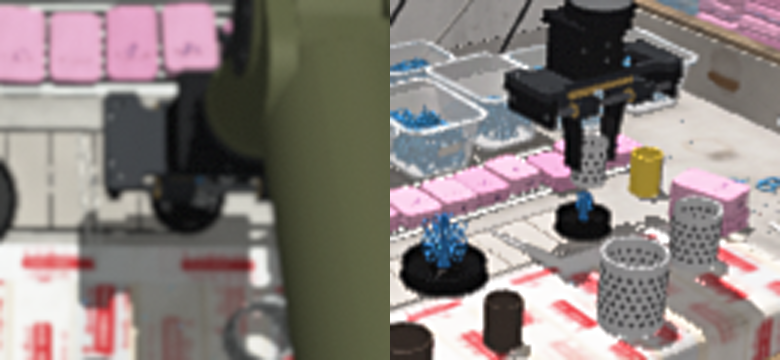

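The scene crop shows the flask held right above the small tree (at 590,205), aligned to about 1 mm. Lowering it.

Call:
drive_tool(
  moves="0 -0.001 0.004 0 -1;0 -0.001 0.01 0 -1;0 -0.001 0.017 0 -1;0 -0.001 0.024 0 -1;0 -0.001 0.031 0 -1;0 -0.001 0.038 0 -1;0 -0.001 0.044 0 -1;0 -0.001 0.047 0 -1",
)

```text
time_s: 8.8
tool_pos: [0.6063, -0.15, 0.0326]
tool_rot: [-180.0, 0.1, 0.0]
force: [0.2, 0.3, -0.9]
grip_width: 0.0384
```

Call:
drive_tool(
  moves="0 0 0.0005 0 -1;0 0 0.001 0 -1;0 0 0.0015 0 -1;0 0 0.002 0 -1;0 0 0.0025 0 -1;0 0 0.003 0 -1;0 0 0.0035 0 -1;0 0 0.0035 0 -1",
)

```text
time_s: 9.6
tool_pos: [0.6069, -0.1501, 0.0305]
tool_rot: [180.0, -0.0, 0.0]
force: [-0.9, 1.4, 3.9]
grip_width: 0.0382
```

Contact felt (about 4 N). Releasing gently.

Call:
drive_tool(
  moves="0 0 0 0 -0.1;0 0 0 0 0;0 0 0 0 0.1;0 0 0 0 0.2;0 0 0 0 0.4;0 0 0 0 0.6;0 0 0 0 0.8;0 0 0 0 0.8",
)

```text
time_s: 10.4
tool_pos: [0.6068, -0.1501, 0.03]
tool_rot: [180.0, 0.0, 0.0]
force: [0.2, -0.9, -1.0]
grip_width: 0.0746
```

Call:
drive_tool(
  moves="0 0 -0.01 0 1;0 0 -0.03 0 1;0 0 -0.06 0 1;0 0 -0.09 0 1;0 0 -0.12 0 1;-0.02 0 -0.13 0 1;-0.05 0.02 -0.13 0 1;-0.09 0.045 -0.13 0 1",
)

```text
time_s: 11.2
tool_pos: [0.5177, -0.1937, 0.1615]
tool_rot: [180.0, -0.2, 0.3]
force: [-0.6, -1.2, -0.1]
grip_width: 0.087
```

```bash
python3 look.py a4 .607 -.148 .019 .05 .008; python3 - <<'E'
from h import *
p,d=read_camera("scene");P=cloud("scene",d).reshape(-1,3)
for n,c,r,h in(("small",(.607,-.148),.019,.058),("medium",(.488,-.2013),.026,.064),("large",(.430,-.0623),.033,.078)):
    q=P[(P[:,2]>.024)&(P[:,2]<h+.01)&(np.hypot(*(P[:,:2]-c).T)<r+.012)]
    s,e=circ(q[:,:2],r,c); print(n,len(q),s.round(4),e.round(4),"top z",np.percentile(q[:,2],[95,99]).round(4))
E
```

```text
tcp [ 0.5177 -0.1937  0.1615] 0.087 [-0.6 -1.2 -0.1]
top 180 [ 0.6113 -0.1416] 0.0048 zmin 0.0057
scene 154 [ 0.6047 -0.1442] 0.0058 zmin 0.0061
small 145 [ 0.6084 -0.1496] 0.0017 top z [0.0575 0.0585]
medium 282 [ 0.4886 -0.2018] 0.0016 top z [0.0642 0.065 ]
large 568 [ 0.431  -0.0626] 0.0014 top z [0.0776 0.0788]
```

View pics/a4.png

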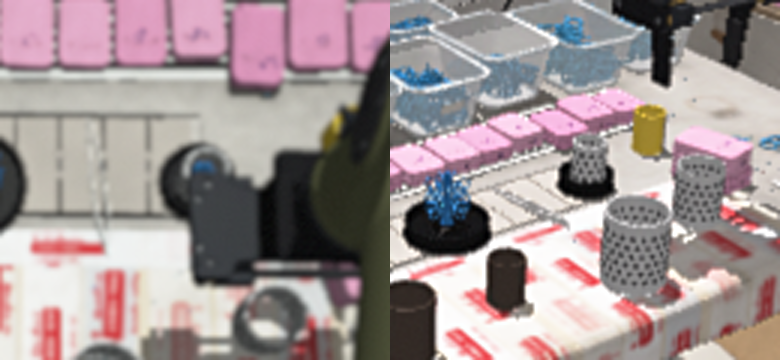

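The small flask stands upright inside its lip, with its top at 58 mm. Now the medium one.

Call:
drive_tool(
  moves="-0.015 0.003 0 8 1;-0.03 0.007 0 16 1;-0.03 0.007 0 24 1;-0.03 0.007 0 32 1;-0.03 0.007 0 40 1;-0.03 0.007 0.01 40 1;-0.03 0.007 0.02 40 1;-0.03 0.007 0.02 40 1",
)

```text
time_s: 12.15
tool_pos: [0.4858, -0.2011, 0.138]
tool_rot: [180.0, 0.2, -39.8]
force: [0.3, -0.2, -0.9]
grip_width: 0.0867
```

Call:
drive_tool(
  moves="0 0 0.02 0 1;0 0 0.04 0 1;0 0 0.06 0 1;0 0 0.075 0 1;0 0 0.088 0 1;0 0 0.098 0 1;0 0 0.104 0 1;0 0 0.104 0 1",
)

```text
time_s: 12.95
tool_pos: [0.4865, -0.2019, 0.0354]
tool_rot: [180.0, 0.1, -40.0]
force: [-0.6, -0.7, 0.9]
grip_width: 0.0871
```

Call:
drive_tool(
  moves="0 0 0 0 0.3;0 0 0 0 0.2;0 0 0 0 0.1;0 0 0 0 0;0 0 0 0 -0.2;0 0 0 0 -0.4;0 0 0 0 -0.7;0 0 0 0 -1",
)

```text
time_s: 13.75
tool_pos: [0.4869, -0.2022, 0.0362]
tool_rot: [180.0, -0.0, -40.0]
force: [-0.7, 0.4, 2.1]
grip_width: 0.0518
```

Call:
drive_tool(
  moves="0 0 -0.01 0 -1;0 0 -0.03 0 -1;0 0 -0.06 0 -1;0 0 -0.09 0 -1;0 0 -0.115 -8 -1;0 0 -0.125 -16 -1;0 0 -0.125 -24 -1;0 0 -0.125 -32 -1",
)

```text
time_s: 14.55
tool_pos: [0.4869, -0.2021, 0.162]
tool_rot: [180.0, -0.1, -7.7]
force: [-0.9, -0.9, -0.5]
grip_width: 0.0519
```

Call:
drive_tool(
  moves="0.006 -0.045 0 -4 -1;0.013 -0.092 0 -8 -1;0.019 -0.139 0 -8 -1;0.026 -0.186 0 -8 -1;0.032 -0.233 0 -8 -1;0.038 -0.28 0 -8 -1;0.045 -0.328 0 -8 -1;0.051 -0.376 0 -8 -1",
)

```text
time_s: 15.35
tool_pos: [0.5899, 0.1645, 0.1614]
tool_rot: [180.0, -0.0, -0.0]
force: [0.8, -1.3, -0.3]
grip_width: 0.0518
```

Call:
drive_tool(
  moves="0.012 -0.04 0 0 -1;0.022 -0.072 0 0 -1;0.0257 -0.087 0 0 -1;0.0257 -0.0903 0 0 -1;0.0257 -0.0903 0 0 -1;0.0257 -0.0903 0.01 0 -1;0.0257 -0.0903 0.025 0 -1;0.0257 -0.0903 0.04 0 -1",
)

```text
time_s: 16.15
tool_pos: [0.6152, 0.2515, 0.1194]
tool_rot: [179.9, 0.0, -0.1]
force: [-0.1, -0.2, -1.8]
grip_width: 0.0516
```

```bash
python3 look.py b1 .6155 .2535 .026 .064 .086;python3 look.py b1 .6155 .2535 .026 .064 .086; python3 look.py b1 .6155 .2535 .026 .064 .086
```

```text
tcp [0.6152 0.2515 0.1194] 0.0516 [-0.1 -0.2 -1.8]
scene 184 [0.6153 0.2512] 0.001 zmin 0.0838
tcp [0.6135 0.2511 0.1171] 0.0518 [-1.1  0.5 -1.9]
scene 182 [0.616  0.2526] 0.001 zmin 0.0843
tcp [0.6148 0.2527 0.12  ] 0.0521 [ 0.1  0.8 -0.9]
scene 177 [0.6173 0.2538] 0.0009 zmin 0.0852
```

View pics/b1.png

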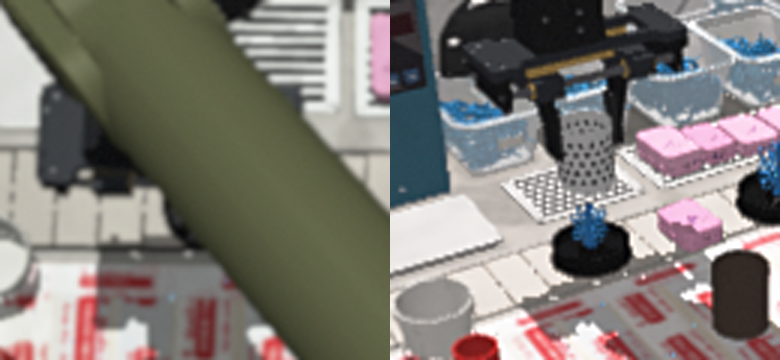

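The scene view shows the medium flask upright above the medium tree (590,245), aligned within about 1 mm. Lowering it.

Call:
drive_tool(
  moves="0.0005 0 0.006 0 -1;0.0005 0 0.014 0 -1;0.0005 0 0.022 0 -1;0.0005 0 0.03 0 -1;0.0005 0 0.038 0 -1;0.0005 0 0.046 0 -1;0.0005 0 0.053 0 -1;0.0005 0 0.058 0 -1",
)

```text
time_s: 17.25
tool_pos: [0.6155, 0.2533, 0.0621]
tool_rot: [180.0, 0.0, 0.0]
force: [0.2, -0.6, -1.5]
grip_width: 0.0517
```

Call:
drive_tool(
  moves="0 0 0.004 0 -1;0 0 0.008 0 -1;0 0 0.0115 0 -1;0 0 0.014 0 -1;0 0 0.0155 0 -1;0 0 0.0165 0 -1;0 0 0.017 0 -1;0 0 0.017 0 -1",
)

```text
time_s: 18.05
tool_pos: [0.6158, 0.2534, 0.046]
tool_rot: [180.0, -0.0, 0.0]
force: [0.3, 0.4, 0.3]
grip_width: 0.052
```

Call:
drive_tool(
  moves="0 0 0.0005 0 -1;0 0 0.001 0 -1;0 0 0.0015 0 -1;0 0 0.002 0 -1;0 0 0.0025 0 -1;0 0 0.0025 0 -1;0 0 0.0025 0 -1;0 0 0.0025 0 -1",
)

```text
time_s: 18.85
tool_pos: [0.6158, 0.2535, 0.0443]
tool_rot: [180.0, -0.0, 0.0]
force: [-2.5, -1.9, 5.1]
grip_width: 0.052
```

Call:
drive_tool(
  moves="0 0 0 0 0.22;0 0 0 0 0.25;0 0 0 0 0.3;0 0 0 0 0.4;0 0 0 0 0.6;0 0 0 0 0.8;0 0 0 0 1;0 0 0 0 1",
)

```text
time_s: 19.65
tool_pos: [0.6157, 0.2535, 0.0435]
tool_rot: [180.0, 0.0, 0.0]
force: [-0.1, -0.0, 0.3]
grip_width: 0.0835
```

Call:
drive_tool(
  moves="0 0 -0.01 0 1;0 0 -0.03 0 1;0 0 -0.06 0 1;0 0 -0.09 0 1;0 0 -0.12 0 1;-0.02 0.02 -0.125 0 1;-0.045 0.055 -0.125 0 1;-0.07 0.1 -0.125 0 1",
)

```text
time_s: 20.45
tool_pos: [0.5455, 0.1562, 0.1696]
tool_rot: [-179.9, -0.1, 0.2]
force: [0.5, -0.9, 0.4]
grip_width: 0.0867
```

```bash
cat > chk.py <<'E'
from h import *
p,d=read_camera("scene");P=cloud("scene",d).reshape(-1,3)
for n,c,r,h in(("small",(.607,-.148),.019,.058),("medium",(.6165,.2535),.026,.072),("large",(.430,-.0623),.033,.078),("large_placed",(.603,.042),.033,.086),("pm",(.442,.192),.026,.064),("ps",(.466,.0666),.019,.05)):
    q=P[(P[:,2]>.024)&(P[:,2]<h+.01)&(np.hypot(*(P[:,:2]-c).T)<r+.012)]
    if len(q)>30: s,e=circ(q[:,:2],r,c); print(n,len(q),s.round(4),e.round(4),"top z",np.percentile(q[:,2],[95,99]).round(4))
E
python3 chk.py;python3 look.py b2 .6155 .2535 .026 .064 .01
```

```text
small 147 [ 0.6084 -0.1495] 0.0017 top z [0.0581 0.0598]
medium 394 [0.6167 0.2545] 0.0013 top z [0.0717 0.0732]
large 562 [ 0.4309 -0.0625] 0.0013 top z [0.0776 0.079 ]
large_placed 130 [0.6271 0.0233] 0.0049 top z [0.0665 0.0724]
pm 413 [0.4431 0.1925] 0.0013 top z [0.0633 0.0653]
ps 176 [0.4663 0.067 ] 0.0015 top z [0.0506 0.0517]
tcp [0.5421 0.1445 0.1676] 0.087 [-4.4 -6.7 -2.7]
top 35 [0.6184 0.2637] 0.0014 zmin 0.0084
scene 282 [0.6151 0.2555] 0.0052 zmin 0.0075
```

View pics/b2.png

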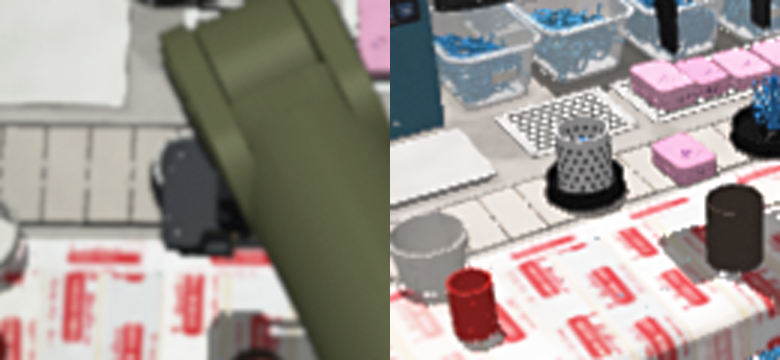

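Medium seated upright, top at 72 mm. Now the large flask.

Call:
drive_tool(
  moves="-0.02 0.035 0 0 1;-0.042 0.078 0 0 1;-0.064 0.12 0 0 1;-0.085 0.16 0 0 1;-0.105 0.195 0 0 1;-0.115 0.212 0 0 1;-0.116 0.216 0 0 1;-0.116 0.216 0 0 1",
)

```text
time_s: 21.4
tool_pos: [0.4316, -0.0605, 0.1692]
tool_rot: [180.0, -0.1, 0.1]
force: [0.2, 0.4, -0.9]
grip_width: 0.0872
```

Call:
drive_tool(
  moves="0 0 0 0 1;0 0 0.01 0 1;0 0 0.02 0 1;0 0 0.03 0 1;0 0 0.04 0 1;0 0 0.045 0 1;0 0 0.045 0 1;0 0 0.045 0 1",
)

```text
time_s: 22.2
tool_pos: [0.4306, -0.0613, 0.1236]
tool_rot: [-180.0, -0.0, 0.0]
force: [-0.0, -0.1, -0.2]
grip_width: 0.0868
```

```bash
python3 look.py c1 .43 -.0625 .033 .078 .0; python3 look.py c1 .43 -.0625 .033 .078 .0
```

```text
tcp [ 0.4306 -0.0613  0.1236] 0.0868 [-0.  -0.1 -0.2]
top 140 [ 0.4245 -0.0596] 0.005 zmin -0.0028
scene 404 [ 0.4305 -0.0625] 0.0026 zmin -0.0024
tcp [ 0.4309 -0.0614  0.124 ] 0.087 [-0.6  0.6 -0.9]
top 143 [ 0.4261 -0.0579] 0.0049 zmin -0.0027
scene 397 [ 0.4308 -0.0625] 0.0025 zmin -0.002
```

View pics/c1.png

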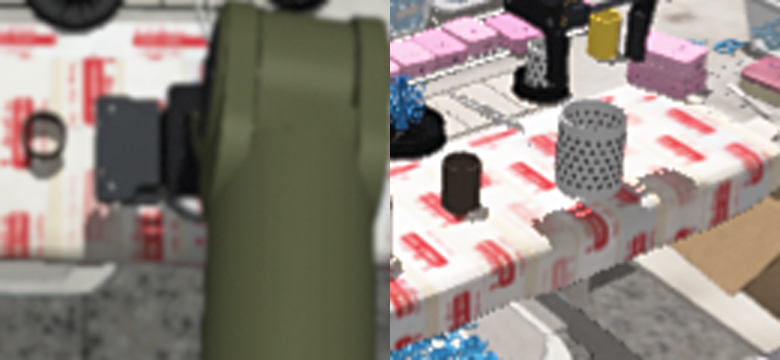

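The fingers straddle the large flask (593,150), and their midpoint sits right above its centre. Descending.

Call:
drive_tool(
  moves="-0.001 0.001 0.01 0 1;-0.001 0.001 0.025 0 1;-0.001 0.001 0.04 0 1;-0.001 0.001 0.053 0 1;-0.001 0.001 0.064 0 1;-0.001 0.001 0.071 0 1;-0.001 0.001 0.0755 0 1;-0.001 0.001 0.0755 0 1",
)

```text
time_s: 23.2
tool_pos: [0.4293, -0.0622, 0.0476]
tool_rot: [-180.0, 0.0, 0.0]
force: [-0.1, 0.9, 0.1]
grip_width: 0.0868
```

Call:
drive_tool(
  moves="0 0 0 0 0.6;0 0 0 0 0.55;0 0 0 0 0.5;0 0 0 0 0.4;0 0 0 0 0.2;0 0 0 0 0;0 0 0 0 -0.5;0 0 0 0 -1",
)

```text
time_s: 24.0
tool_pos: [0.4299, -0.0625, 0.0484]
tool_rot: [180.0, -0.0, 0.0]
force: [0.4, -0.7, 5.3]
grip_width: 0.0665
```

Call:
drive_tool(
  moves="0 0 -0.01 0 -1;0 0 -0.03 0 -1;0 0 -0.06 0 -1;0 0 -0.09 0 -1;0 0 -0.115 0 -1;0 0 -0.125 0 -1;0 0 -0.125 0 -1;0 0 -0.125 0 -1",
)

```text
time_s: 24.8
tool_pos: [0.4286, -0.0621, 0.1718]
tool_rot: [-180.0, 0.1, 0.0]
force: [-0.8, 0.0, -2.7]
grip_width: 0.0662
```

Call:
drive_tool(
  moves="0.025 -0.015 0 0 -1;0.06 -0.036 0 0 -1;0.095 -0.058 0 0 -1;0.13 -0.079 0 0 -1;0.155 -0.094 0 0 -1;0.168 -0.102 0 0 -1;0.1725 -0.1045 0 0 -1;0.1725 -0.1045 0 0 -1",
)

```text
time_s: 25.6
tool_pos: [0.6011, 0.0427, 0.1711]
tool_rot: [-180.0, 0.2, 0.1]
force: [-1.0, -0.5, -2.5]
grip_width: 0.0665
```

Call:
drive_tool(
  moves="0 0 0 0 -1;0 0 0.005 0 -1;0 0 0.01 0 -1;0 0 0.015 0 -1;0 0 0.02 0 -1;0 0 0.025 0 -1;0 0 0.025 0 -1;0 0 0.025 0 -1",
)

```text
time_s: 26.4
tool_pos: [0.602, 0.0423, 0.1479]
tool_rot: [-180.0, 0.0, 0.0]
force: [-0.0, 0.3, -0.9]
grip_width: 0.0666
```

```bash
python3 look.py d1 .602 .042 .033 .078 .099; python3 look.py d1 .602 .042 .033 .078 .099; python3 - <<'E'
from h import *
# tree base in scene: lip-top ring from depth, dark pixels only, same as flask method
p,d=read_camera("scene");P=cloud("scene",d); m=(p.max(2)<90)&(P[...,2]>.013)&(P[...,2]<.026)
for n,c,r in(("large",(.604,.042),.0455),("medium",(.617,.2535),.0385),("small",(.608,-.149),.0315)):
    q=P[m]; R=np.hypot(*(q[:,:2]-c).T); q=q[(R<r+.01)&(R>r-.01)]
    s,e=circ(q[:,:2],r-.002,c); print(n,len(q),s.round(4),e.round(4))
E
```

```text
tcp [0.602  0.0423 0.1479] 0.0666 [-0.   0.3 -0.9]
top 67 [0.6019 0.0429] 0.0003 zmin 0.1
scene 222 [0.6038 0.0429] 0.0011 zmin 0.1008
tcp [0.6022 0.0424 0.1483] 0.0666 [-0.  -0.4 -1.3]
top 69 [0.6024 0.0431] 0.0004 zmin 0.1005
scene 224 [0.6042 0.0429] 0.001 zmin 0.1006
large 118 [0.6046 0.0426] 0.0013
medium 95 [0.6188 0.2541] 0.0012
small 52 [ 0.6094 -0.1477] 0.0017
```

View pics/d1.png

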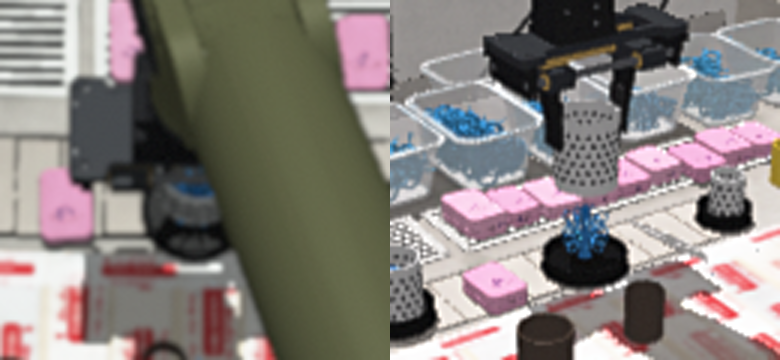

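The large flask hangs upright over its tree (585,240), aligned within 1 mm in both cameras. Lowering it.

Call:
drive_tool(
  moves="0 0 0.006 0 -1;0 0 0.014 0 -1;0 0 0.022 0 -1;0 0 0.03 0 -1;0 0 0.038 0 -1;0 0 0.046 0 -1;0 0 0.053 0 -1;0 0 0.058 0 -1",
)

```text
time_s: 27.45
tool_pos: [0.6018, 0.0422, 0.0892]
tool_rot: [180.0, 0.0, 0.0]
force: [0.2, 0.3, -1.3]
grip_width: 0.0666
```

Call:
drive_tool(
  moves="0 0 0.006 0 -1;0 0 0.012 0 -1;0 0 0.018 0 -1;0 0 0.023 0 -1;0 0 0.027 0 -1;0 0 0.03 0 -1;0 0 0.031 0 -1;0 0 0.031 0 -1",
)

```text
time_s: 28.25
tool_pos: [0.602, 0.0422, 0.059]
tool_rot: [180.0, 0.0, 0.0]
force: [-0.0, -0.1, -2.6]
grip_width: 0.0668
```

Call:
drive_tool(
  moves="0 0 0.0005 0 -1;0 0 0.001 0 -1;0 0 0.0015 0 -1;0 0 0.002 0 -1;0 0 0.0025 0 -1;0 0 0.003 0 -1;0 0 0.003 0 -1;0 0 0.003 0 -1",
)

```text
time_s: 29.05
tool_pos: [0.602, 0.0423, 0.0565]
tool_rot: [180.0, -0.0, 0.0]
force: [-2.2, -0.8, 2.7]
grip_width: 0.0665
```

Contact. Release and retreat.

Call:
drive_tool(
  moves="0 0 0 0 0.54;0 0 0 0 0.56;0 0 0 0 0.6;0 0 0 0 0.7;0 0 0 0 0.85;0 0 0 0 1;0 0 0 0 1;0 0 0 0 1",
)

```text
time_s: 29.85
tool_pos: [0.602, 0.0423, 0.056]
tool_rot: [180.0, -0.0, 0.0]
force: [0.5, 0.4, 0.1]
grip_width: 0.086
```

Call:
drive_tool(
  moves="0 0 -0.005 0 1;0 0 -0.02 0 1;0 0 -0.045 0 1;0 0 -0.075 0 1;0 0 -0.11 0 1;0 0 -0.14 0 1;0 0 -0.16 0 1;0 0 -0.16 0 1",
)

```text
time_s: 30.65
tool_pos: [0.6041, 0.0431, 0.2209]
tool_rot: [180.0, -0.4, 0.0]
force: [-0.7, 0.2, 0.0]
grip_width: 0.0871
```

Call:
drive_tool(
  moves="-0.01 0.04 0 0 1;-0.02 0.085 0 0 1;-0.03 0.13 0 0 1;-0.04 0.175 0 0 1;-0.05 0.22 0 0 1;-0.06 0.26 0 0 1;-0.07 0.3 0 0 1;-0.07 0.33 0 0 1",
)

```text
time_s: 31.45
tool_pos: [0.5297, -0.2913, 0.2156]
tool_rot: [179.9, 0.1, -0.2]
force: [0.1, 0.1, 0.5]
grip_width: 0.0872
```

```bash
python3 chk.py; python3 - <<'E'
from h import *
a=read_camera("top")[0]; b=read_camera("scene")[0]
cv2.imwrite("pics/end.png",np.vstack([cv2.resize(a[140:280,130:450],(800,350),interpolation=2),cv2.resize(b[160:260,150:400],(750,250),interpolation=2).repeat(1,0).__class__.__call__(0) if 0 else cv2.resize(b[165:260,150:400],(800,250),interpolation=2)])[:,:,::-1])
print(get_obs()["force"].round(1),get_obs()["tool_pos"].round(3))
E
```

```text
small 145 [ 0.6086 -0.1493] 0.0018 top z [0.058  0.0593]
medium 392 [0.6165 0.2543] 0.0014 top z [0.0719 0.0735]
large_placed 546 [0.6033 0.0429] 0.0014 top z [0.0856 0.087 ]
pm 412 [0.4431 0.1924] 0.0014 top z [0.0637 0.0649]
ps 178 [0.4666 0.0667] 0.0013 top z [0.0502 0.0512]
[ 0.3 -0.3 -0.5] [ 0.531 -0.29   0.215]
```

View pics/end.png

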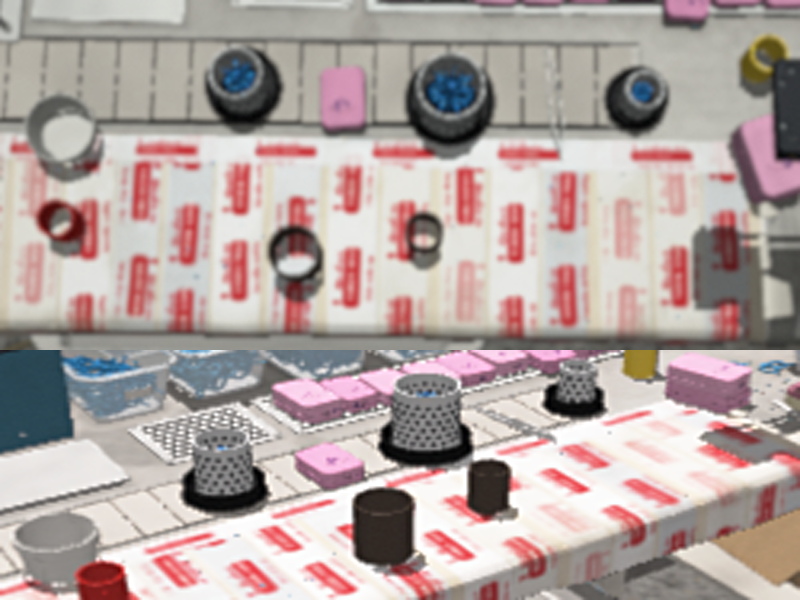

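The final picture shows all three pierced flasks upright in their bases with the wax centred inside, and the dark, red and yellow pieces unmoved. Handing in.

```bash
python3 -c "
from cell import *
print(sign_off())"
```

```text
the job is handed in; nothing more can be done
None
```

I fitted the small, medium and large pierced flasks over their trees, in that order, and handed the job in at about 32 s on the robot's clock. No verdict was reported.

- **Seating:** the last check put the flask tops at about 58, 72 and 86 mm, which is the flask height plus the 8 mm base floor. They stand upright within about 2 mm of their base centres, against 6.5 mm of clearance. The wax shows unobstructed inside each.
- **Forces:** I felt each flask touch down at about 3–5 N before opening the fingers. The highest force reading I saw was about 8 N, while the arm was slowing down clear of everything.
- **Other pieces:** the two plain dark flasks measure within 1 mm of where they were. The red and yellow look-alikes still stand in place.
- **Disagreements:** the two cameras differ by about 2 mm in x. I handled this by comparing flask and base within the same camera. Outline fits of the bases in the scene camera ran up to 5 mm off the other estimates, so I did not rely on them. The arm swayed a few millimetres after fast moves, so I let it settle before lowering.

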